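Lock the cover of the wheel's speed controller

ROBOT

A 6-joint arm with a two-finger parallel gripper is mounted at the origin on a cart in front of the work surface, level with it; the furniture and walls round the work are solid. World frame = base frame: x ahead of the robot, y to its left, z up, the work surface at z = 0. Lengths are in mm, angles in rad, forces in N, time in s.
With the tool pointing down it reaches from about 275 to 750 mm from the base axis. Payload 10.2 kg.
Tool frame: the origin (TCP) lies at the very end of the fingers, on their centre line; the grasp point (between the pads) lies 19 mm behind it; z points along the fingers, y is the line along which they close (so a half turn about z gives the same grasp; the last joint's range is limited). The gripper opens to 85 mm and grips with 20 to 120 N. Pads are 22 mm wide; open, the fingers measure 114 mm over their backs; the gripper's body (76 mm by 85 mm) begins 54 mm behind the grasp point. The pads swing forward as they close: fully open they stand 13 mm farther back than shut.
Start: joints at [1.076, 0.313, 1.498, -0, 1.331, -0.223], TCP at [140.957, 505.729, 200.194] pointing down, gripper open.
Joint ranges: [-2.94, 2.94], [-0.97, 2.17], [0.19, 2.56], [-1.23, 4.37], [0.02, 3.11], [-2.88, 2.88]. Speed limits (rad/s): [2.39, 2.39, 3.01, 3.14, 3.14, 3.14].

INTERFACE

Orientations are given as a unit quaternion [w, x, y, z].
In Python, from rig import * gives the robot as it stands. The module is installed in compiled form; this text tells all that it offers.
- The arm moves only by the shell command python3 -m crank 'ROWS' [FORCE]. ROWS is JSON, a list that holds one entry, the list of rows, each a list of 7 numbers: the shift along the tool's x, y, z in units of 25 mm (1.0 is 25 mm), then the turn, a rotation vector about the tool's x, y, z in units of 8 degrees (1.0 is 8 degrees), then the finger opening in mm, from 0 to 85.4. A call has exactly 8 rows; each row shifts and turns the commanded pose from where the row before left it, along the tool's axes as they then stand; what a row does not reach is not made up. A row lasts 1/10 s, in which the tool goes at most 50 mm and 8.59 degrees, less where a joint would pass 70% of its speed; a pose out of reach is approached as far as the arm can. A call is refused whole if a number of a shift passes 1 or a number of a turn 1, either way. A call with a gripper value outside its range is refused whole. The fingers move at their own pace and stop on an object; FORCE is the grip in N (left out, the last holds). Time passes only in rows, so rows that do not move let the fingers close, or fill a call up. It gives the time, the measured TCP pose, the force, the opening and the grip force at its end, in the units of the state.
- sense(): the state, without advancing time (a new reading comes with each control period).
- capture(name): name is "scene" or "top" or "wrist"; returns the picture (480x640x3 uint8, blue, green, red); there is no depth.
- camera_model(name): a dict with "fx", "fy", "cx", "cy" (pixels), "world_from_camera" (4x4, takes a point from camera to world coordinates); the wrist camera has in their place "T_tool_cam" (4x4, takes a point from camera to tool coordinates, whose origin is the TCP and whose axes are the flange's). Camera axes: x right, y up, looking along -z (the intrinsics and any distortion apply to the point x, -y, -z); pixel columns grow to the right and rows downward; lengths in mm; the calibration is good to about 2 mm. The wrist camera is an equidistant fisheye: a pixel r from the principal point sees the ray r / f radians off the axis. A picture is of the moment at which its call begins: read the wrist's pose just before it. camera_model takes no time and is no camera call.
- finish_job(): hands the job in; it is judged then, once.
The state is a dict: "time_s": time; "joints": joint angles; "dq": joint speeds; "tau": joint torques, N m; "eef_pos": TCP position; "ee_rot": TCP orientation; "force": force on the tool from outside, world axes, zero at the start; "wrist_torque": the same for the moment, N m; "grip_width": opening from 0.0 (shut) to 1.0 (fully open); "grip_force": force on a finger pad.
Only numpy, scipy, OpenCV 4.12 (cv2) and the standard library are available. Lean on these libraries where they do the work, as an engineer would, in place of code of your own. Each camera call takes 0.05 s, during which the arm holds its last target. There are 200 camera calls.

TASK

The sprung cover of the throwing wheel's speed controller has been left ajar. With the fingertips in the slot of one fastener, push the cover down onto its seal and turn the fastener a quarter turn clockwise until it is locked under its keeper, then turn the other fastener the same way, so that both are fully locked and the cover stays shut by itself. Grip nothing: do not lift the cover, and leave the clay and the two ribs beside the controller where they lie.

Things in the scene. Friction and masses are not known exactly. Their poses are not given: they have to be found in the camera images.
- speed_controller: Throwing wheel's speed controller, fixed to the table: low dark blue-grey metal case with a light grey cover, 200 mm deep (own x), 320 mm wide (own y), 74 mm high to the seal. Origin under its middle on the table top; x points to the hinged rear (away from the robot at zero yaw), y to its left end, z up. Knob, switch and socket on the front play no part.
- cover (a joint): Angle of the cover, 0 = shut; a 4 mm plate hinged along the case's rear top edge (100 mm behind its centre, 74 mm up). A spring lifts its front: unlocked it stands near 0.09 (fasteners some 13 mm up); about 9 N at a fastener pushes it fully shut, and it rises again when let go. Locked it rests near 0.01; shut means under 0.03.
- cover_front (a point): Middle of the cover's front edge, upper face, 78 mm above the table when shut. Each fastener has a white pointer line in its slot floor, from the axis to one end (point -y): unlocked it points to the red dot on the cover (case's right; slot lies left-right), locked to the green dot (case's front; slot lies front-back).
- left_fastener (a joint): Turn of the left fastener: 0 unlocked, growing clockwise from above, stop at 1.571 = locked; starts at 0 to 0.3; friction 0.06 N m, stays where left. Its cam tab under the cover meets the keeper at about 0.67 and is blocked unless the cover is held pushed to within 4 mm of shut; past 0.8 it is under the keeper and holds the cover down.
- left_slot (a point): Slot floor centre of the left fastener, on its axis: 50 mm in front (-x) and 85 mm to the left (+y) of the case's centre, 81 mm above the table when shut, 13 mm higher ajar. An 83 mm disc, grey slot between black ribs, flush inside a fixed collar (104 mm across, 16 mm high), so turned only from in the slot: 38 mm wide, 83 mm long, 13 mm deep. Its y axis runs along the slot and turns with it.
- right_fastener (a joint): Turn of the right fastener; in all else like the left one.
- right_slot (a point): Slot floor centre of the right fastener, on its axis: 50 mm in front (-x) and 85 mm to the right (-y) of the case's centre, 81 mm above the table when shut, 13 mm higher ajar. An 83 mm disc, grey slot between black ribs, flush inside a fixed collar (104 mm across, 16 mm high), so turned only from in the slot: 38 mm wide, 83 mm long, 13 mm deep. Its y axis runs along the slot and turns with it.
- clay_lump: Loose brown lump of clay, 52 x 65 x 46 mm, beside the left end of the controller; origin under its centre.
- wood_rib: Loose yellow-brown wooden rib, 40 x 90 x 9 mm, lying at the right end of the controller; origin under its centre.
- blue_rib: Loose blue half-moon rib, 51 x 80 x 8 mm, lying in front of the controller; origin under its centre.

How it is judged:
By the outcome, as a careful person would: the job done as asked, in the order asked, and still so for the second after the job is handed in, with the robot touching nothing.
It also fails if it takes over 51 s, if anything falls off the work surface, if the arm or the gripper's body presses on something with over 40 N, if the wrist force passes 120 N, or if a joint passes its speed limit or range.

## Working session

There is one attempt and no reset: what is moved stays moved. The work goes in short steps, Python scripts to look and compute and a shell command to move; the robot and the scene stay as the last step left them, time stands still between calls to the robot, and variables do not carry over. Pictures are saved under pics/ and viewed, at most 13 in all, crops included, and the job is handed in when it is done.

```bash
mkdir -p pics; cat > h.py <<'E'
from rig import *
import numpy as np, cv2
from scipy.spatial.transform import Rotation as R
def snap(n,f):
    im=capture(n); cv2.imwrite('pics/'+f,im); return im
def ray_z(n,u,v,z):
    m=camera_model(n); T=np.array(m["world_from_camera"])
    d=T[:3,:3]@np.array([(u-m["cx"])/m["fx"],-(v-m["cy"])/m["fy"],-1]); o=T[:3,3]
    return o+d*(z-o[2])/d[2]
E
python3 - <<'E'
from h import *
s=sense();print(s)
snap("top","t0.png");snap("scene","s0.png")
for n in("top","scene","wrist"):print(camera_model(n))
E
```

```text
{'time_s': 0.0, 'joints': array([ 1.07556471e+00,  3.13458608e-01,  1.49844015e+00,  3.61068920e-05,
        1.33097605e+00, -2.23385419e-01]), 'dq': array([ 1.06851969e-04,  2.22815623e-04,  4.48745578e-05,  3.95120816e-04,
        1.04341075e-03, -2.40893657e-03]), 'tau': array([ 9.82009055e-05, -4.12268829e+01, -2.59737629e+01, -2.02131164e-04,
        4.23485355e-03,  4.31456010e-05]), 'eef_pos': array([140.82168753, 505.46149833, 199.62953633]), 'ee_rot': array([-2.41834246e-04,  1.35509187e-01,  9.90775882e-01, -5.93972430e-04]), 'force': array([ 0.31498626, -0.80649078, -0.41581322]), 'wrist_torque': array([0.04054338, 0.03767151, 0.0494244 ]), 'grip_force': 0.0, 'grip_width': 0.9972850621185628}
{'fx': 499.083081785302, 'fy': 499.083081785302, 'cx': 325.94818566765576, 'cy': 238.55502700380856, 'world_from_camera': array([[-1.00441788e-02,  9.88954036e-01, -1.47881806e-01,
         3.74908766e+02],
       [-9.99947189e-01, -9.61194284e-03,  3.63721994e-03,
         1.12752938e+02],
       [ 2.17561187e-03,  1.47910529e-01,  9.88998353e-01,
         1.08401435e+03],
       [ 0
[... 303 characters left out ...]
777e-01,  4.72522806e-01, -7.61228135e-01,
        -5.44888897e+02],
       [-2.20313967e-02,  8.43605377e-01,  5.36511495e-01,
         5.38400993e+02],
       [ 0.00000000e+00,  0.00000000e+00,  0.00000000e+00,
         1.00000000e+00]])}
{'fx': 371.64829954431775, 'fy': 371.64829954431775, 'cx': 324.2477697901447, 'cy': 243.31586563251508, 'T_tool_cam': array([[ 8.94804824e-04,  9.51243042e-01,  3.08441040e-01,
         7.85573346e+01],
       [ 9.99999346e-01, -1.07091305e-03,  4.01679199e-04,
         1.03348019e+00],
       [ 7.12408078e-04,  3.08440479e-01, -9.51243378e-01,
        -1.73969978e+02],
       [ 0.00000000e+00,  0.00000000e+00,  0.00000000e+00,
         1.00000000e+00]])}
```

View pics/t0.png

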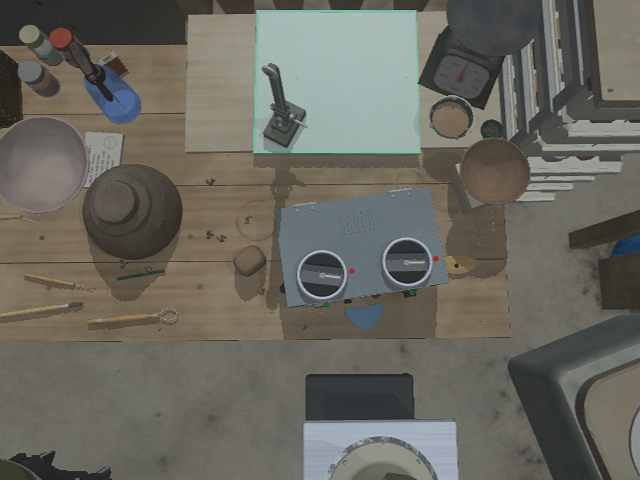

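View pics/s0.png

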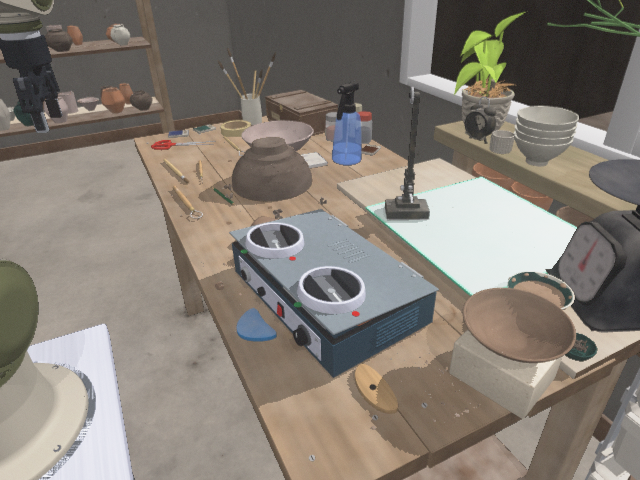

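The top view shows the controller with its collars at about (322,274) on the left and (407,261) on the right. Both pointers point right toward the red dots. I'll enlarge this area.

```bash
python3 - <<'E'
import cv2
im=cv2.imread('pics/t0.png')[180:330,265:465]
cv2.imwrite('pics/t0c.png',cv2.resize(im,None,fx=4,fy=4,interpolation=cv2.INTER_CUBIC))
E
```

```text
(no output)
```

View pics/t0c.png

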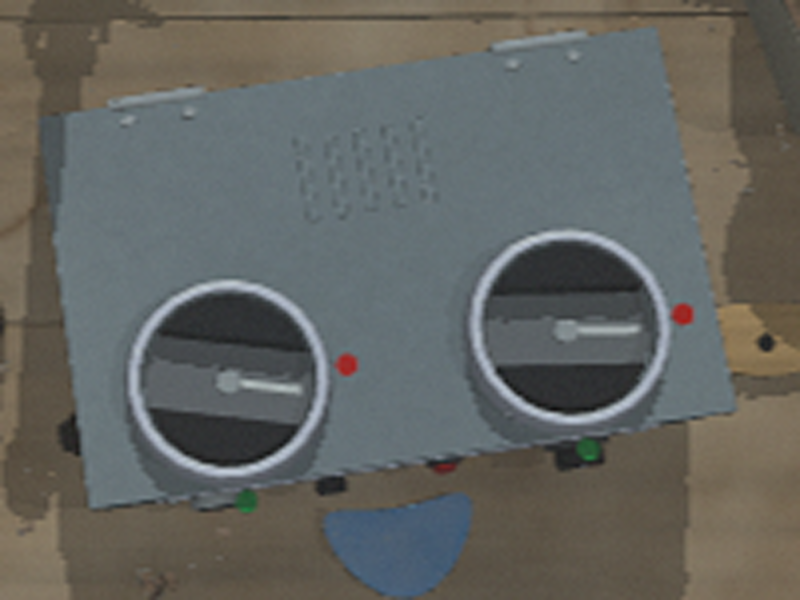

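```bash
cat > m.py <<'E'
from h import *
f=lambda u,v,z:ray_z("top",(u+.5)/4-.5+265,(v+.5)/4-.5+180,z)
P=dict(Lrim=f(228,378,107),Rrim=f(569,326,107),Lax=f(230,381,94),Rax=f(567,330,94),Lp=f(300,389,94),Rp=f(640,328,94),
RL=f(68,113,78),RR=f(655,28,78),FR=f(735,408,94),FL=f(92,506,94),Lred=f(347,365,93),Rred=f(683,314,93))
for k,v in P.items():print(k,v.round(1))
a=lambda p,q:np.degrees(np.arctan2(*(P[q]-P[p])[[1,0]]))
print("LR dist",np.linalg.norm(P['Lax']-P['Rax']),np.linalg.norm(P['Lrim']-P['Rrim']))
print("dir -y:",a('Lax','Rax'),a('Lrim','Rrim'),a('RL','RR'),a('FL','FR'),"ptr",a('Lax','Lp'),a('Rax','Rp'),a('Lax','Lred'),a('Rax','Rred'))
print(np.linalg.norm(P['RL']-P['RR']),np.linalg.norm(P['FL']-P['FR']))
s=sense();w,x,y,z=s['ee_rot'];print(R.from_quat([x,y,z,w]).as_matrix().round(3))
E
python3 m.py
```

```text
Lrim [450.6 118.3 107. ]
Rrim [474.6 -49.5 107. ]
Lax [450.2 117.4  94. ]
Rax [473.9 -50.6  94. ]
Lp [445.8  82.8  94. ]
Rp [474.5 -87.1  94. ]
RL [590.  199.6  78. ]
RR [ 632.  -104.2   78. ]
FR [ 434.3 -132.6   94. ]
FL [389.4 185.8  94. ]
Lred [457.6  59.2  93. ]
Rred [ 481.5 -109.    93. ]
LR dist 169.74240710140023 169.5784339974885
dir -y: -81.95709823729662 -81.88995349165934 -82.12584880725298 -81.96844757029002 ptr -97.08673224385078 -88.98875676848614 -82.70190684056996 -82.6307081480117
306.64500964329744 321.5054922851389
[[-0.963  0.268 -0.001]
 [ 0.269  0.963 -0.001]
 [ 0.    -0.001 -1.   ]]
```

Left fastener is at (450,117) and starts about 15° in. The right one is at (474,-51), about 7° in. The case is yawed +8°. I measure 169.7 mm between the axes against 170 nominal, so the heights hold up. Moving above the left fastener, with the fingers narrowed to fit the slot.

```bash
python3 -m crank '[[[-1,-0.7,0,0,0,0,34],[-1,-0.7,0,0,0,0,34],[-1,-0.7,0,0,0,0,34],[-1,-0.7,0,0,0,0,34],[-1,-0.7,0,0,0,0,34],[-1,-0.7,0,0,0,0,34],[-1,-0.7,0,0,0,0,34],[-1,-0.7,0,0,0,0,34]]]' 30; python3 -m crank '[[[-1,-0.75,0,0,0,0,34],[-1,-0.75,0,0,0,0,34],[-1,-0.75,0,0,0,0,34],[-1,-0.75,0,0,0,0,34],[-1,-0.75,0,0,0,0,34],[-1,-0.75,0,0,0,0,34],[-1,-0.75,0,0,0,0,34],[0,0,0,0,0,-1,34]]]'
cat > go.py <<'E'
from h import *
import sys
# target x y z ydeg -> shift in tool axes (units 25mm) and turn about tool z (units 8deg)
t=list(map(float,sys.argv[1:5]));s=sense();w,x,y,z=s['ee_rot'];M=R.from_quat([x,y,z,w]).as_matrix()
yaw=np.degrees(np.arctan2(M[1,1],M[0,1]));dy=(t[3]-yaw+180)%360-180
print("t",s['time_s'],"pos",s['eef_pos'].round(1),"yaw",yaw.round(2),"tilt",M[:2,2].round(4),"F",s['force'].round(1),"grip",s['grip_width']*85.4,"q6",s['joints'][5].round(2))
print("shift units",(M.T@(np.array(t[:3])-s['eef_pos'])/25).round(3),"turn",round(-dy/8,3))
E
python3 go.py 450.5 117.5 160 82.9
```

```text
time_s: 0.9
eef_pos: [296.5, 316.1, 200.0]
ee_rot: [-0.0, 0.135, 0.991, -0.0]
force: [0.3, -0.4, 0.6]
grip_width: 0.398
grip_force: 0.0
time_s: 1.7
eef_pos: [430.9, 141.4, 199.7]
ee_rot: [-0.0, 0.067, 0.998, -0.0]
force: [0.5, 0.2, -0.1]
grip_width: 0.4
grip_force: 0.0
t 1.7 pos [430.9 141.4 199.7] yaw 82.34 tilt [-0.0004 -0.0006] F [ 0.5  0.2 -0.1] grip 34.14554227908706 q6 -1.38
shift units [-0.906 -0.841  1.59 ] turn -0.07
```

```bash
python3 -m crank '[[[-0.45,-0.42,0,0,0,0,34],[-0.45,-0.42,0,0,0,-0.07,34],[0,0,0.4,0,0,0,34],[0,0,0.4,0,0,0,34],[0,0,0.4,0,0,0,34],[0,0,0.4,0,0,0,34],[0,0,0,0,0,0,34],[0,0,0,0,0,0,34]]]'
python3 go.py 450.5 117.5 130 82.9; python3 - <<'E'
from h import *
im=snap("wrist","w1.png")
cv2.imwrite('pics/w1c.png',im)
E
```

```text
time_s: 2.5
eef_pos: [448.8, 120.2, 160.1]
ee_rot: [-0.0, 0.061, 0.998, -0.0]
force: [0.6, 0.7, 0.9]
grip_width: 0.395
grip_force: 0.0
t 2.5 pos [448.8 120.2 160.1] yaw 83.0 tilt [-0.0002 -0.    ] F [0.6 0.7 0.9] grip 33.77005178831086 q6 -1.44
shift units [-0.081 -0.099  1.206] turn 0.012
```

View pics/w1.png

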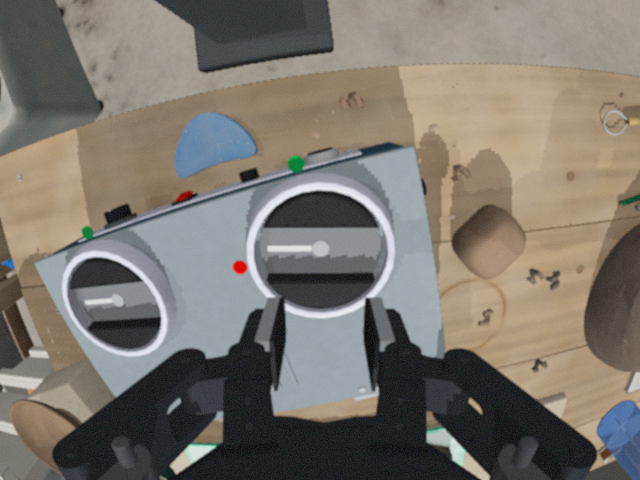

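The wrist view puts the left axis at (320,249) with its pointer tip at (268,248), and the right axis at (117,300). The left slot lines up with the finger line. I'll triangulate these.

```bash
cat >> h.py <<'E'
def wrist_z(u,v,z,s):
    m=camera_model("wrist");T=np.array(m["T_tool_cam"]);w,x,y,q=s['ee_rot'];M=R.from_quat([x,y,q,w]).as_matrix()
    a=np.array([u-m["cx"],v-m["cy"]]);r=np.hypot(*a);th=r/m["fx"];a=a/r*np.sin(th)
    d=M@T[:3,:3]@np.array([a[0],-a[1],-np.cos(th)]);o=s['eef_pos']+M@T[:3,3]
    return o+d*(z-o[2])/d[2]
E
python3 - <<'E'
from h import *
s=sense()
L,Lp,Rr,Rp=[wrist_z(*p,94,s) for p in((320,249),(268,248),(117,300),(86,302))]
print(L,Rr,np.linalg.norm(L-Rr),[np.degrees(np.arctan2(d[1],d[0])) for d in(Lp-L,Rp-Rr,Rr-L)])
E
```

```text
[452.38966635 117.65736851  94.        ] [476.43320529 -52.16854784  94.        ] 171.51948468946424 [np.float64(-98.05340274849668), np.float64(-90.17988280403777), np.float64(-81.94175886075553)]
```

```bash
python3 -m crank '[[[-0.11,-0.1,0.2,0,0,0,34],[0,0,0.4,0,0,0,34],[0,0,0.4,0,0,0,34],[0,0,0.4,0,0,0,34],[0,0,0.4,0,0,0,34],[0,0,0.3,0,0,0,34],[0,0,0.2,0,0,0,34],[0,0,0,0,0,0,34]]]'
python3 go.py 451.3 117.5 90 82.4;  python3 -m crank '[[[0,0,0.1,0,0,0,34],[0,0,0.1,0,0,0,34],[0,0,0.1,0,0,0,34],[0,0,0.1,0,0,0,34],[0,0,0.1,0,0,0,34],[0,0,0,0,0,0,34],[0,0,0,0,0,0,34],[0,0,0,0,0,0,34]]]'
python3 go.py 451.3 117.5 80 82.4
```

```text
time_s: 3.35
eef_pos: [451.0, 117.2, 102.1]
ee_rot: [-0.001, 0.061, 0.998, -0.0]
force: [-0.8, -0.5, -0.2]
grip_width: 0.396
grip_force: 0.0
t 3.35 pos [451.  117.2 102.1] yaw 82.99 tilt [-0.0011  0.    ] F [-0.8 -0.5 -0.2] grip 33.78009481658754 q6 -1.45
shift units [-0.009  0.015  0.483] turn 0.073
time_s: 4.15
eef_pos: [451.4, 117.2, 90.3]
ee_rot: [0.0, 0.061, 0.998, -0.0]
force: [-0.1, 0.2, -0.0]
grip_width: 0.398
grip_force: 0.0
t 4.15 pos [451.4 117.2  90.3] yaw 82.99 tilt [ 0.0002 -0.    ] F [-0.1  0.2 -0. ] grip 33.97045269655477 q6 -1.45
shift units [0.006 0.013 0.411] turn 0.074
```

```bash
python3 -m crank '[[[0,0,0.1,0,0,0,34],[0,0,0.1,0,0,0,34],[0,0,0.1,0,0,0,34],[0,0,0.1,0,0,0,34],[0,0,0,0,0,0,34],[0,0,0,0,0,0,34],[0,0,0,0,0,0,34],[0,0,0,0,0,0,34]]]'
python3 go.py 451.3 117.5 75 82.4
```

```text
time_s: 4.95
eef_pos: [451.4, 117.2, 80.3]
ee_rot: [0.0, 0.061, 0.998, 0.0]
force: [-0.8, -1.1, 0.1]
grip_width: 0.397
grip_force: 0.0
t 4.95 pos [451.4 117.2  80.3] yaw 82.99 tilt [0.0002 0.    ] F [-0.8 -1.1  0.1] grip 33.88992239907398 q6 -1.45
shift units [0.006 0.013 0.212] turn 0.073
```

```bash
python3 -m crank '[[[0,0,0.1,0,0,0,34],[0,0,0.1,0,0,0,34],[0,0,0,0,0,0,34],[0,0,0,0,0,0,34],[0,0,0,0,0,0,34],[0,0,0,0,0,0,34],[0,0,0,0,0,0,34],[0,0,0,0,0,0,34]]]'
python3 go.py 451.3 117.5 75 82.4; python3 - <<'E'
from h import *
im=snap("scene","s2.png")[170:350,200:440]
cv2.imwrite('pics/s2c.png',cv2.resize(im,None,fx=3.3,fy=3.3,interpolation=cv2.INTER_CUBIC))
E
```

```text
time_s: 5.75
eef_pos: [451.3, 117.2, 75.2]
ee_rot: [0.0, 0.061, 0.998, -0.0]
force: [-0.7, 0.7, 0.3]
grip_width: 0.4
grip_force: 0.0
t 5.75 pos [451.3 117.2  75.2] yaw 82.99 tilt [ 0.0001 -0.    ] F [-0.7  0.7  0.3] grip 34.19540890016002 q6 -1.45
shift units [0.003 0.013 0.009] turn 0.073
```

View pics/s2c.png

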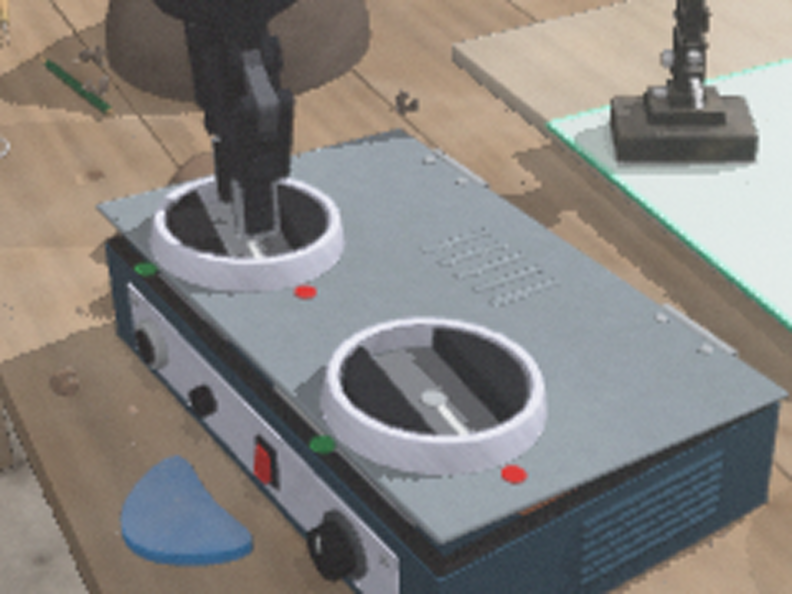

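The fingers are in the left slot, seen about (250,230) in the crop. The cover is still ajar and there is no contact force yet. Going lower.

```bash
python3 -m crank '[[[0,0,0.1,0,0,0,34],[0,0,0.1,0,0,0,34],[0,0,0,0,0,0,34],[0,0,0,0,0,0,34],[0,0,0,0,0,0,34],[0,0,0,0,0,0,34],[0,0,0,0,0,0,34],[0,0,0,0,0,0,34]]]'
python3 go.py 451.3 117.5 75 82.4; python3 - <<'E'
from h import *
im=snap("scene","s3.png");a=cv2.imread("pics/s0.png");b=cv2.imread("pics/s2.png")
# cover motion: right collar/right-dot region between pictures
for n,r in(("now",im),("prev",b)):
    t=a[260:315,290:370];res=cv2.matchTemplate(r[250:325,280:380],t,cv2.TM_CCOEFF_NORMED);print(n,cv2.minMaxLoc(res)[1:4:2])
E
```

```text
time_s: 6.6
eef_pos: [451.3, 117.2, 70.2]
ee_rot: [0.0, 0.061, 0.998, -0.0]
force: [-0.9, -0.1, -1.0]
grip_width: 0.398
grip_force: 0.0
t 6.6 pos [451.3 117.2  70.2] yaw 82.99 tilt [ 0.0001 -0.    ] F [-0.9 -0.1 -1. ] grip 34.001571077291196 q6 -1.45
shift units [ 0.004  0.013 -0.191] turn 0.074
now (0.9990642070770264, (10, 10))
prev (0.9990687370300293, (10, 10))
```

```bash
python3 - <<'E'
from h import *
a=snap("wrist","w3.png")[150:460,180:500]
b=cv2.imread("pics/s3.png")[170:300,220:320]
A=cv2.resize(a,(440,426));B=cv2.resize(b,(328,426),interpolation=cv2.INTER_CUBIC)
cv2.imwrite('pics/w3c.png',np.hstack([A,B]))
s=sense();m=camera_model("scene");T=np.linalg.inv(np.array(m["world_from_camera"]))
for dz in(0,10,24):
    p=T@np.append(s['eef_pos']+[0,0,dz],1);print(dz,m["cx"]+m["fx"]*p[0]/-p[2],m["cy"]-m["fy"]*p[1]/-p[2])
E
```

```text
0 275.6802389320647 252.53517001138576
10 275.2748152069786 247.86131384753503
24 274.6983738109588 241.2159105196617
```

View pics/w3c.png

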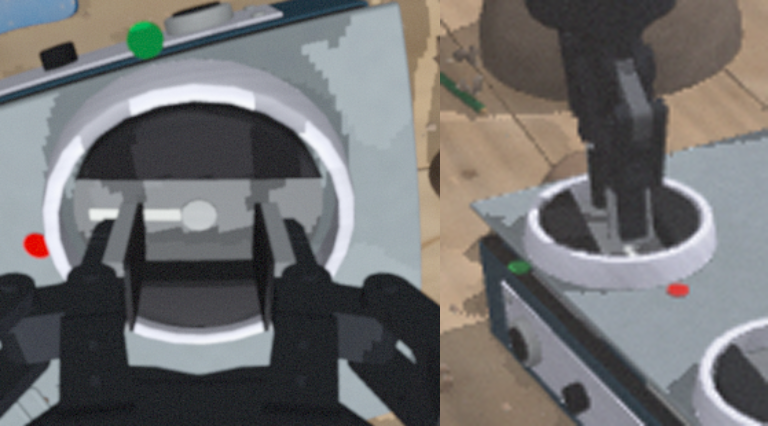

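The tips sit in the slot just above its floor. They appear roughly 15–18 mm behind the nominal TCP at this opening. Continuing down in small steps.

```bash
python3 -m crank '[[[0,0,0.1,0,0,0,34],[0,0,0.1,0,0,0,34],[0,0,0.1,0,0,0,34],[0,0,0,0,0,0,34],[0,0,0,0,0,0,34],[0,0,0,0,0,0,34],[0,0,0,0,0,0,34],[0,0,0,0,0,0,34]]]'
python3 go.py 451.3 117.5 75 82.4; python3 - <<'E'
from h import *
im=snap("scene","s4.png");a=cv2.imread("pics/s0.png")
t=a[260:315,290:370];print(cv2.minMaxLoc(cv2.matchTemplate(im[250:325,280:380],t,cv2.TM_CCOEFF_NORMED))[1:4:2])
E
```

```text
time_s: 7.5
eef_pos: [451.4, 117.2, 62.8]
ee_rot: [0.0, 0.061, 0.998, 0.0]
force: [-0.5, 0.4, 0.7]
grip_width: 0.4
grip_force: 0.2
t 7.5 pos [451.4 117.2  62.8] yaw 82.99 tilt [0.0001 0.    ] F [-0.5  0.4  0.7] grip 34.19409764491979 q6 -1.45
shift units [ 0.004  0.013 -0.49 ] turn 0.074
(0.9772986173629761, (10, 11))
```

```bash
python3 -m crank '[[[0,0,0.1,0,0,0,34],[0,0,0.1,0,0,0,34],[0,0,0,0,0,0,34],[0,0,0,0,0,0,34],[0,0,0,0,0,0,34],[0,0,0,0,0,0,34],[0,0,0,0,0,0,34],[0,0,0,0,0,0,34]]]'
python3 go.py 451.3 117.5 75 82.4; python3 - <<'E'
from h import *
s=sense();print(s['wrist_torque'],s['tau'].round(2))
im=snap("scene","s5.png");a=cv2.imread("pics/s0.png")
t=a[260:315,290:370];print(cv2.minMaxLoc(cv2.matchTemplate(im[250:325,280:380],t,cv2.TM_CCOEFF_NORMED))[1:4:2])
c=im[170:350,200:440];cv2.imwrite('pics/s5c.png',cv2.resize(c,None,fx=3.3,fy=3.3,interpolation=cv2.INTER_CUBIC))
E
```

```text
time_s: 8.35
eef_pos: [451.3, 117.2, 57.7]
ee_rot: [-0.0, 0.061, 0.998, -0.0]
force: [-2.4, -0.0, 3.5]
grip_width: 0.402
grip_force: 1.7
t 8.35 pos [451.3 117.2  57.7] yaw 82.99 tilt [-0.0001 -0.    ] F [-2.4 -0.   3.5] grip 34.32470161930387 q6 -1.45
shift units [ 0.002  0.014 -0.691] turn 0.073
[-0.21708977  0.50317827 -0.05234214] [-1.000e-02 -3.664e+01 -2.083e+01  1.400e-01 -7.300e-01 -5.000e-02]
(0.9342780113220215, (9, 13))
```

View pics/s5c.png

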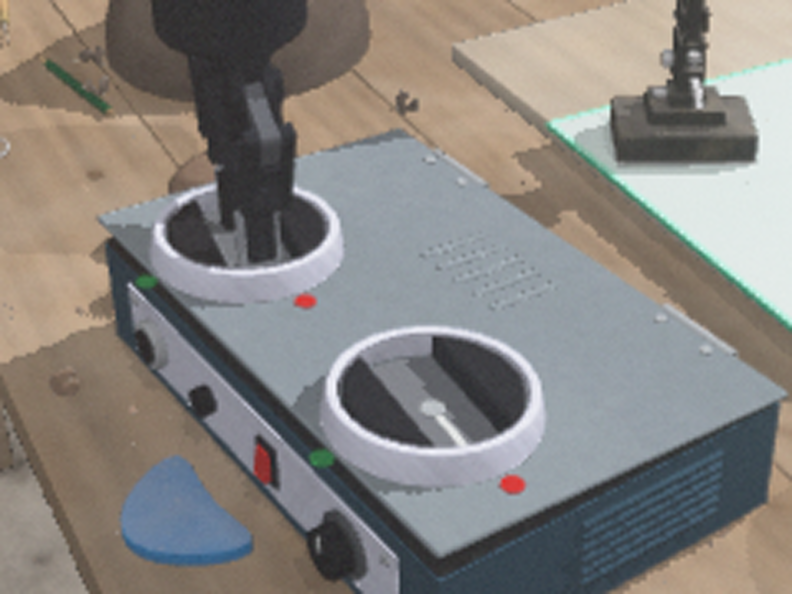

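The cover is moving down, its front edge now about half shut, under roughly 4 N. Continuing to the seal.

```bash
python3 -m crank '[[[0,0,0.1,0,0,0,34],[0,0,0.1,0,0,0,34],[0,0,0.1,0,0,0,34],[0,0,0,0,0,0,34],[0,0,0,0,0,0,34],[0,0,0,0,0,0,34],[0,0,0,0,0,0,34],[0,0,0,0,0,0,34]]]'
python3 go.py 451.3 117.5 75 82.4; python3 - <<'E'
from h import *
s=sense();print(s['wrist_torque'])
im=snap("scene","s6.png");a=cv2.imread("pics/s0.png")
t=a[260:315,290:370];print(cv2.minMaxLoc(cv2.matchTemplate(im[250:325,280:380],t,cv2.TM_CCOEFF_NORMED))[1:4:2])
E
```

```text
time_s: 9.2
eef_pos: [451.3, 117.1, 50.3]
ee_rot: [-0.0, 0.061, 0.998, -0.0]
force: [-4.0, -1.1, 7.9]
grip_width: 0.398
grip_force: 3.8
t 9.2 pos [451.3 117.1  50.3] yaw 83.0 tilt [-0.     -0.0002] F [-4.  -1.1  7.9] grip 33.989622095717905 q6 -1.45
shift units [ 0.002  0.016 -0.986] turn 0.075
[-0.32604822  0.76357616 -0.01485972]
(0.8427373766899109, (9, 17))
```

```bash
python3 -m crank '[[[0,0,0.1,0,0,0,34],[0,0,0,0,0,0,34],[0,0,0,0,0,0,34],[0,0,0,0,0,0,34],[0,0,0,0,0,0,34],[0,0,0,0,0,0,34],[0,0,0,0,0,0,34],[0,0,0,0,0,0,34]]]'
python3 go.py 451.3 117.5 75 82.4; python3 -m crank '[[[0,0,0.05,0,0,0,34],[0,0,0,0,0,0,34],[0,0,0,0,0,0,34],[0,0,0,0,0,0,34],[0,0,0,0,0,0,34],[0,0,0,0,0,0,34],[0,0,0,0,0,0,34],[0,0,0,0,0,0,34]]]'
python3 go.py 451.3 117.5 75 82.4;
```

```text
time_s: 10.05
eef_pos: [451.4, 117.1, 48.8]
ee_rot: [0.0, 0.061, 0.998, -0.0]
force: [-10.2, -1.3, 21.4]
grip_width: 0.398
grip_force: 10.6
t 10.05 pos [451.4 117.1  48.8] yaw 83.01 tilt [ 0.0003 -0.0003] F [-10.2  -1.3  21.4] grip 33.96908416583976 q6 -1.45
shift units [ 0.004  0.015 -1.046] turn 0.076
time_s: 10.85
eef_pos: [451.5, 117.1, 48.7]
ee_rot: [0.0, 0.061, 0.998, -0.0]
force: [-15.2, -2.2, 34.5]
grip_width: 0.4
grip_force: 17.5
t 10.85 pos [451.5 117.1  48.7] yaw 83.02 tilt [ 0.0008 -0.0004] F [-15.2  -2.2  34.5] grip 34.17942901499592 q6 -1.45
shift units [ 0.007  0.013 -1.052] turn 0.078
```

The cover is on its seal: the force climbs sharply at z≈49, and grip force shows the load is on the fingertips. Now turning clockwise.

```bash
python3 -m crank '[[[0,0,-0.03,0,0,0.5,34],[0,0,0,0,0,0.5,34],[0,0,0,0,0,0.5,34],[0,0,0,0,0,0.5,34],[0,0,0,0,0,0.5,34],[0,0,0,0,0,0.5,34],[0,0,0,0,0,0.5,34],[0,0,0,0,0,0,34]]]'
python3 go.py 451.3 117.5 75 8; python3 - <<'E'
from h import *
s=sense();print(s['wrist_torque'])
snap("wrist","w4.png");im=snap("scene","s7.png");a=cv2.imread("pics/s0.png")
t=a[260:315,290:370];print(cv2.minMaxLoc(cv2.matchTemplate(im[250:325,280:380],t,cv2.TM_CCOEFF_NORMED))[1:4:2])
E
```

```text
time_s: 11.65
eef_pos: [451.2, 116.1, 48.8]
ee_rot: [0.0, 0.301, 0.954, -0.001]
force: [-13.7, -9.0, 29.1]
grip_width: 0.398
grip_force: 14.1
t 11.65 pos [451.2 116.1  48.8] yaw 54.93 tilt [-0.0003 -0.0023] F [-13.7  -9.   29.1] grip 33.96527133413726 q6 -0.96
shift units [ 0.027  0.046 -1.049] turn 5.867
[-1.61071049  2.2785496   0.01096584]
(0.8194531798362732, (9, 18))
```

View pics/w4.png

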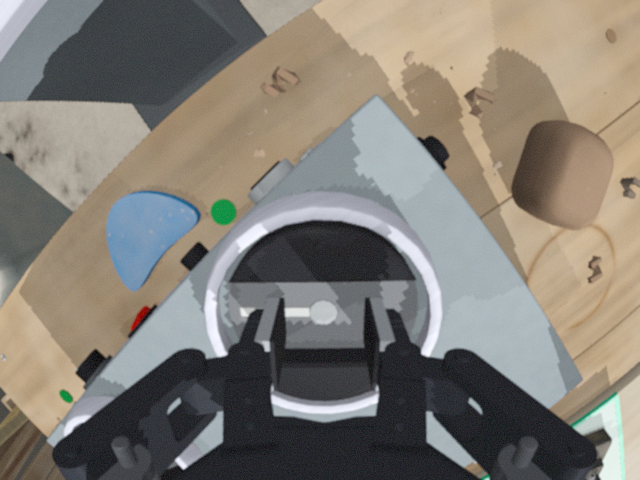

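The slot has followed the fingers: its pointer still runs along the finger line, with the axis at (322,312). Continuing to the stop.

```bash
python3 -m crank '[[[0,0,0,0,0,0.6,34],[0,0,0,0,0,0.6,34],[0,0,0,0,0,0.6,34],[0,0,0,0,0,0.6,34],[0,0,0,0,0,0.6,34],[0,0,0,0,0,0.6,34],[0,0,0,0,0,0.6,34],[0,0,0,0,0,0.6,34]]]'
python3 go.py 451.3 117.5 75 8; python3 -c "
from h import *
print(sense()['wrist_torque'])"
python3 -m crank '[[[0,0,0,0,0,0.5,34],[0,0,0,0,0,0.5,34],[0,0,0,0,0,0.5,34],[0,0,0,0,0,0.4,34],[0,0,0,0,0,0,34],[0,0,0,0,0,0,34],[0,0,0,0,0,0,34],[0,0,0,0,0,0,34]]]'
python3 go.py 451.3 117.5 75 8; python3 - <<'E'
from h import *
print(sense()['wrist_torque'])
snap("wrist","w5.png")
E
```

```text
time_s: 12.55
eef_pos: [450.4, 115.3, 48.7]
ee_rot: [0.0, 0.598, 0.801, -0.002]
force: [-17.3, -16.8, 31.9]
grip_width: 0.394
grip_force: 16.1
t 12.55 pos [450.4 115.3  48.7] yaw 16.49 tilt [-0.0025 -0.004 ] F [-17.3 -16.8  31.9] grip 33.62254892616453 q6 -0.28
shift units [ 0.071  0.056 -1.052] turn 1.061
[-2.7264472   3.02163888  0.15727898]
time_s: 13.35
eef_pos: [451.8, 116.5, 48.8]
ee_rot: [0.001, 0.698, 0.716, -0.0]
force: [-9.2, -5.8, 24.7]
grip_width: 0.398
grip_force: 12.7
t 13.35 pos [451.8 116.5  48.8] yaw 1.42 tilt [ 0.0012 -0.0014] F [-9.2 -5.8 24.7] grip 33.963289657873545 q6 -0.02
shift units [ 0.038 -0.016 -1.048] turn -0.822
[-1.09924401  1.78522208  0.01887614]
```

View pics/w5.png

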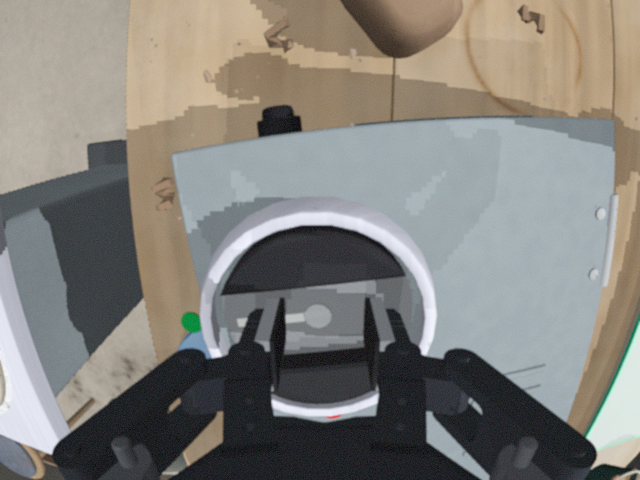

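The pointer runs from (318,316) to (238,322), so the slot has stopped short of the fingers' angle, probably at its stop. Checking the angle numerically.

```bash
python3 - <<'E'
from h import *
s=sense()
a,b,g=[wrist_z(*p,z,s) for *p,z in((318,316,81),(238,322,81),(191,322,78))]
d=b-a;print(a,np.linalg.norm(d),np.degrees(np.arctan2(d[1],d[0])),"green",g,"dir",np.degrees(np.arctan2(*(g-a)[[1,0]])))
c=(wrist_z(222,294,94,s),wrist_z(403,275,94,s));d=c[0]-c[1];print("rib edge",np.degrees(np.arctan2(d[1],d[0])))
E
```

```text
[449.81462343 117.15559835  81.        ] 35.98581740623132 -172.56712975541384 green [390.21892569 109.04274632  78.        ] dir -172.2478917293373
rib edge -171.82630910581923
```

The pointer lies at -172.6° against -172° for locked, in line with the green dot, so the left fastener is locked. Lifting and moving to the right fastener.

```bash
python3 -m crank '[[[0,0,-0.3,0,0,0,34],[0,0,-0.6,0,0,0,34],[0,0,-0.7,0,0,0,34],[0,0,-0.7,0,0,0,34],[0,0,-0.7,0,0,0,34],[0,0,-0.7,0,0,0,34],[0,0,-0.4,0,0,0,34],[0,0,0,0,0,0,34]]]'
python3 -m crank '[[[-0.9,0.12,0,0,0,0,34],[-0.9,0.12,0,0,0,0,34],[-0.9,0.12,0,0,0,0,34],[-0.9,0.12,0,0,0,0,34],[-0.9,0.12,0,0,0,0,34],[-0.9,0.12,0,0,0,0,34],[-0.9,0.12,0,0,0,0,34],[-0.4,0.1,0,0,0,0,34]]]'
python3 -m crank '[[[0,0,0,0,0,-1,34],[0,0,0,0,0,-1,34],[0,0,0,0,0,-1,34],[0,0,0,0,0,-1,34],[0,0,0,0,0,-1,34],[0,0,0,0,0,-1,34],[0,0,0,0,0,-1,34],[0,0,0,0,0,-1,34]]]'
python3 -m crank '[[[0,0,0,0,0,-1,34],[0,0,0,0,0,-1,34],[0,0,0,0,0,-1,34],[0,0,0,0,0,0,34],[0,0,0,0,0,0,34],[0,0,0,0,0,0,34],[0,0,0,0,0,0,34],[0,0,0,0,0,0,34]]]'
python3 go.py 474 -51 90 90.5; python3 -c "
from h import *
snap('wrist','w6.png')"
```

```text
time_s: 14.2
eef_pos: [452.1, 117.2, 150.4]
ee_rot: [0.001, 0.698, 0.716, 0.001]
force: [0.0, -0.3, -0.5]
grip_width: 0.401
grip_force: 0.0
time_s: 15.0
eef_pos: [478.8, -51.1, 148.7]
ee_rot: [-0.001, 0.699, 0.715, -0.0]
force: [0.3, 1.1, 0.1]
grip_width: 0.397
grip_force: 0.0
time_s: 15.8
eef_pos: [478.7, -49.1, 149.0]
ee_rot: [-0.0, 0.21, 0.978, 0.0]
force: [0.2, -0.0, 0.5]
grip_width: 0.396
grip_force: 0.0
time_s: 16.6
eef_pos: [478.9, -49.7, 149.7]
ee_rot: [-0.0, 0.006, 1.0, 0.0]
force: [-0.3, -0.1, 0.3]
grip_width: 0.399
grip_force: 0.0
t 16.6 pos [478.9 -49.7 149.7] yaw 89.33 tilt [-0.  0.] F [-0.3 -0.1  0.3] grip 34.05118247255052 q6 -1.91
shift units [ 0.194 -0.054  2.386] turn -0.146
```

View pics/w6.png

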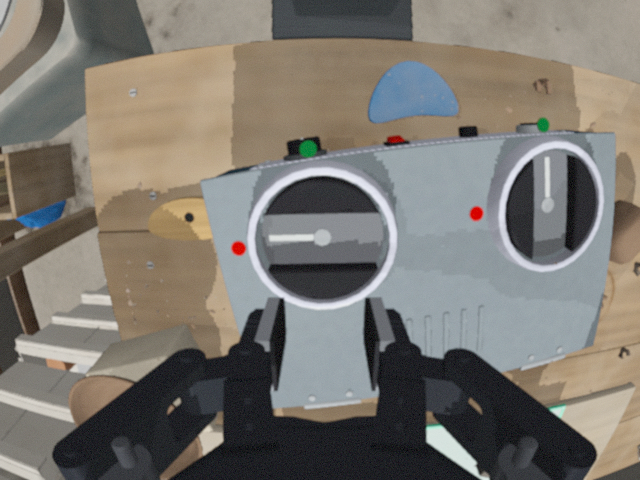

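The left pointer, from (547,205) up toward the green dot at (543,125), stays locked and the cover stays down. The right axis is at (322,238) and its pointer tip at (270,238).

```bash
python3 - <<'E'
from h import *
s=sense()
a,b,l,lt=[wrist_z(*p,81,s) for p in((322,238),(270,238),(547,205),(547,160))]
print(a,l,np.linalg.norm(a-l),[np.degrees(np.arctan2(d[1],d[0])) for d in(b-a,lt-l)])
E
python3 -m crank '[[[0.15,-0.06,0.5,0,0,0,34],[0,0,0.5,0,0,0,34],[0,0,0.5,0,0,0,34],[0,0,0.5,0,0,0,34],[0,0,0.4,0,0,0,34],[0,0,0,0,0,0,34],[0,0,0,0,0,0,34],[0,0,0,0,0,0,34]]]'
python3 go.py 474 -51 50 90.5
```

```text
[475.36844964 -50.44495943  81.        ] [450.4865223  119.83663472  81.        ] 172.08989399427045 [np.float64(-90.63782423185533), np.float64(-172.9477023145351)]
time_s: 17.45
eef_pos: [475.5, -51.3, 90.3]
ee_rot: [0.001, 0.005, 1.0, -0.0]
force: [0.3, 0.1, -0.0]
grip_width: 0.399
grip_force: 0.0
t 17.45 pos [475.5 -51.3  90.3] yaw 89.38 tilt [ 0.001  -0.0004] F [ 0.3  0.1 -0. ] grip 34.116583304529506 q6 -1.91
shift units [0.061 0.012 1.611] turn -0.14
```

Position is on target, so I'll descend to just past the known contact height.

```bash
python3 -m crank '[[[0.02,0,0.3,0,0,0,34],[0,0,0.4,0,0,0,34],[0,0,0.4,0,0,0,34],[0,0,0.25,0,0,0,34],[0,0,0.1,0,0,0,34],[0,0,0,0,0,0,34],[0,0,0,0,0,0,34],[0,0,0,0,0,0,34]]]'
python3 go.py 474 -51 49 90.5
python3 -m crank '[[[0,0,0.08,0,0,0,34],[0,0,0.08,0,0,0,34],[0,0,0,0,0,0,34],[0,0,0,0,0,0,34],[0,0,0,0,0,0,34],[0,0,0,0,0,0,34],[0,0,0,0,0,0,34],[0,0,0,0,0,0,34]]]'
python3 go.py 474 -51 49 90.5
```

```text
time_s: 18.25
eef_pos: [474.8, -51.3, 53.8]
ee_rot: [0.0, 0.005, 1.0, -0.0]
force: [0.1, -0.1, 0.7]
grip_width: 0.399
grip_force: 0.0
t 18.25 pos [474.8 -51.3  53.8] yaw 89.39 tilt [ 0.0007 -0.0003] F [ 0.1 -0.1  0.7] grip 34.110216183162564 q6 -1.91
shift units [0.034 0.01  0.19 ] turn -0.139
time_s: 19.05
eef_pos: [474.9, -51.3, 50.1]
ee_rot: [0.0, 0.005, 1.0, -0.0]
force: [-3.0, 1.4, 8.3]
grip_width: 0.401
grip_force: 3.9
t 19.05 pos [474.9 -51.3  50.1] yaw 89.39 tilt [ 0.0007 -0.0004] F [-3.   1.4  8.3] grip 34.21833234626093 q6 -1.91
shift units [0.034 0.011 0.043] turn -0.138
```

```bash
python3 -m crank '[[[0,0,0.07,0,0,0,34],[0,0,0,0,0,0,34],[0,0,0,0,0,0.5,34],[0,0,0,0,0,0.5,34],[0,0,0,0,0,0.5,34],[0,0,0,0,0,0.5,34],[0,0,0,0,0,0.5,34],[0,0,0,0,0,0.5,34]]]'
python3 go.py 474 -51 49 0
python3 -m crank '[[[0,0,0,0,0,0.6,34],[0,0,0,0,0,0.6,34],[0,0,0,0,0,0.6,34],[0,0,0,0,0,0.6,34],[0,0,0,0,0,0.6,34],[0,0,0,0,0,0.6,34],[0,0,0,0,0,0.6,34],[0,0,0,0,0,0.6,34]]]'
python3 go.py 474 -51 49 0
```

```text
time_s: 19.85
eef_pos: [474.7, -52.0, 48.9]
ee_rot: [0.0, 0.214, 0.977, -0.001]
force: [-7.8, -4.0, 15.4]
grip_width: 0.397
grip_force: 7.8
t 19.85 pos [474.7 -52.   48.9] yaw 65.27 tilt [ 0.0004 -0.002 ] F [-7.8 -4.  15.4] grip 33.90546035776201 q6 -1.49
shift units [ 0.043  0.026 -0.002] turn 8.158
time_s: 20.65
eef_pos: [474.4, -52.6, 48.9]
ee_rot: [0.001, 0.524, 0.852, -0.001]
force: [-9.5, -8.7, 16.9]
grip_width: 0.398
grip_force: 8.1
t 20.65 pos [474.4 -52.6  48.9] yaw 26.85 tilt [-0.0005 -0.0029] F [-9.5 -8.7 16.9] grip 33.9643695383962 q6 -0.82
shift units [ 0.065  0.016 -0.003] turn 3.356
```

```bash
python3 -m crank '[[[0,0,0,0,0,0.6,34],[0,0,0,0,0,0.6,34],[0,0,0,0,0,0.6,34],[0,0,0,0,0,0.5,34],[0,0,0,0,0,0.5,34],[0,0,0,0,0,0.5,34],[0,0,0,0,0,0,34],[0,0,0,0,0,0,34]]]'
python3 go.py 474 -51 49 0
python3 -m crank '[[[0,0,-0.3,0,0,0,34],[0,0,-0.6,0,0,0,34],[0,0,-0.7,0,0,0,34],[0,0,-0.7,0,0,0,34],[0,0,-0.7,0,0,0,34],[0,0,-0.7,0,0,0,34],[0,0,-0.4,0,0,0,34],[0,0,0,0,0,0,34]]]'
python3 go.py 474 -51 49 0; python3 -c "
from h import *
snap('wrist','w7.png');snap('top','t7.png')"
```

```text
time_s: 21.45
eef_pos: [475.2, -52.0, 48.9]
ee_rot: [0.001, 0.703, 0.711, -0.0]
force: [-3.7, -3.2, 13.6]
grip_width: 0.401
grip_force: 6.8
t 21.45 pos [475.2 -52.   48.9] yaw 0.6 tilt [ 0.0016 -0.0019] F [-3.7 -3.2 13.6] grip 34.24233231478376 q6 -0.36
shift units [ 0.042 -0.048 -0.002] turn 0.075
time_s: 22.25
eef_pos: [475.1, -51.3, 151.1]
ee_rot: [0.001, 0.703, 0.711, 0.0]
force: [-0.4, -0.4, -0.4]
grip_width: 0.398
grip_force: 0.0
t 22.25 pos [475.1 -51.3 151.1] yaw 0.59 tilt [ 0.0019 -0.0007] F [-0.4 -0.4 -0.4] grip 34.026996755627344 q6 -0.36
shift units [ 0.015 -0.051  4.084] turn 0.074
```

View pics/w7.png

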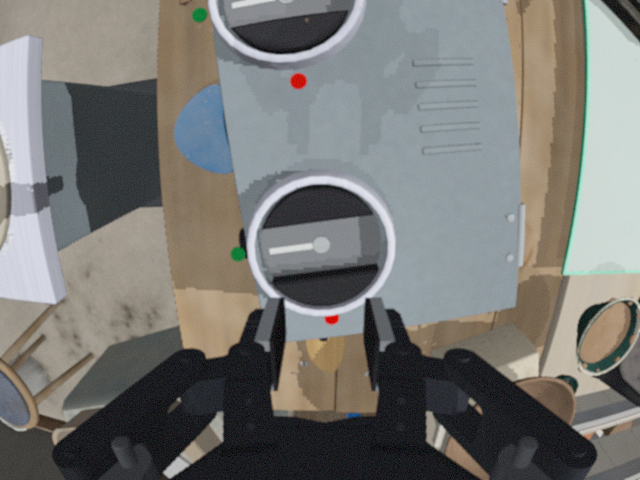

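The right pointer, (321,245) to (270,252), points at the green dot at (238,254). The left is visible at the top and still points at its own green dot. I'll check both angles against -172°.

```bash
python3 - <<'E'
from h import *
s=sense()
r,rt,l,lt=[wrist_z(*p,81,s) for p in((321,245),(270,251.5),(286,-1),(232,7))]
print(r,[np.degrees(np.arctan2(d[1],d[0])) for d in(rt-r,lt-l)])
e=[wrist_z(*p,94,s) for p in((258,227),(371,214))];f=[wrist_z(*p,94,s) for p in((274,278),(379,265))]
for p in(e,f):d=p[0]-p[1];print(np.degrees(np.arctan2(d[1],d[0])))
E
```

```text
[472.84856406 -51.15466907  81.        ] [np.float64(-171.69718369027962), np.float64(-174.4255105067759)]
-172.64452716407106
-171.7290663999617
```

```bash
python3 -c "
from rig import *
print(finish_job())"
```

```text
the job is handed in; nothing more can be done
None
```

The cover is down on its seal and both fasteners are turned to their locked stops, left first and then right; the job was handed in at about 22 s with the arm clear, and no verdict came back.

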